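# Short tin from behind the shelf rail into the flap box

### The job

Fetch the short round tin from the pine shelf: lift it straight up over the front rail before drawing it forward, without knocking it against the rail, and stand it upright in the empty flap box without dropping it. Then shut the box's flap fully. Keep the tin upright all the way, and leave the other tins, the bowl and the pan lid where they are.

Things in the scene. Friction and masses are not known exactly. Their poses are not given: they have to be found in the camera images.
- shelf: fixed low pine shelf, 160 deep (x) x 430 wide (y), standing on the table. Origin: centre of its footprint at table height; its -x side is the front, facing the robot, y runs along it. Board top 90 above the origin. End panels 13 thick, inner faces at y = +-202, 125 high above the table; a back upstand with its inner face at x = +68, top 140 above the table. Open above. Its heading varies by a few degrees (lengths in mm)
- rail: fixed front retaining rail of the shelf, pine bar 12 thick, 404 long, standing on the board along its front edge from 90 to 125 above the table. Origin: middle of its underside, at x = -74 in the shelf's frame; rear face at x = -68 (lengths in mm)
- short_tin: the tin to fetch: round steel tin with aluminium lid, diameter 52 (body 50), height 74, 0.15 to 0.31 kg, standing on the shelf board behind the rail. Origin: centre of its underside, z up. The three tins stand in a row about 125 apart along the shelf, in any order, their centres within 20 mm of the shelf's middle line (lengths in mm)
- tall_tin: bystander: round steel tin, diameter 60, height 105, on the shelf. Origin: centre of its underside (lengths in mm)
- square_tin: bystander: square steel tin 52 x 52, height 74, on the shelf. Origin: centre of its underside (lengths in mm)
- box: fixed open-topped box of hard grey plastic, on the table to the left of the shelf, 150 (x) x 160 (y) x 87 high outside, walls and floor 5 thick, so inside 140 x 150 and 82 deep. Origin: centre of its underside; the hinge side is +x (far from the robot), y along the hinge. Its heading varies by some degrees (lengths in mm)
- flap (a joint): angle of the box's flap in rad about the hinge on its +x rim: 0 shut (lying on the rim), 1.57 upright, 1.8 its stop leaning away from the robot. Starts open between 1.5 and 1.75. The stiff hinge (friction about 0.16 N m) holds the flap wherever it is left, so it must be pushed all the way down. Flap: flat plate 152 long from the hinge to the free edge, 160 wide, 5 thick, 0.11 kg (lengths in mm)
- flap_hinge (a point): middle of the flap's hinge line, at x = +75, z = 87 in the box's frame; turned with the box. When shut, the flap's upper face lies 5 above this height (lengths in mm)
- flap_edge (a point): middle of the flap's free edge, 152 from the hinge (lengths in mm)
- bowl: bystander: white ceramic bowl, rim diameter 124, height 55, on the table. Origin: centre of its underside (lengths in mm)
- pan_lid: bystander: round stainless lid with a knob, diameter 124, height 37, on the table. Origin: centre of its underside (lengths in mm)
Mind the look-alikes: they are no part of the job. Leave any blue or yellow look-alike of the short_tin alone.

How it is judged:
By the outcome, as a careful person would: the job done as asked, in the order asked, and still so for the second after the job is handed in, with the robot touching nothing.
It also fails if it takes over 61 s, if anything falls off the work surface, if the arm or the gripper's body presses on something with over 40 N, if the wrist force passes 120 N, or if a joint passes its speed limit or range.

### The arm

A 6-joint arm with a two-finger parallel gripper is mounted at the origin on the work surface. World frame = base frame: x ahead of the robot, y to its left, z up, the work surface at z = 0. Lengths are in mm, angles in rad, forces in N, time in s.
With the tool pointing down it reaches from about 375 to 825 mm from the base axis. Payload 5.5 kg.
Tool frame: the origin (TCP) lies at the centre of the arm's flange, where the gripper is bolted on; the fingertips stand 173 mm ahead of it and the grasp point (between the pads) lies 155 mm ahead of it; y points along the fingers, x is the direction in which the jaws open and shut, and the axes are right-handed (so a half turn about y gives the same grasp; the last joint's range is limited). The gripper opens to 85 mm and grips with 20 to 120 N. Pads are 22 mm wide; open, the fingers measure 114 mm over their backs; the gripper's body (76 mm by 85 mm) begins 54 mm behind the grasp point. The pads swing forward as they close: fully open they stand 13 mm farther back than shut.
Start: joints at [-1.214, 0.314, -0.047, 1.21, 0, 1.571], TCP at [209.563, -562.209, 404.699] pointing down, gripper open.
Joint ranges: [-2.67, 2.67], [-0.69, 1.73], [-1.03, 1.25], [-2.08, 2.16], [-1.42, 1.45], [-3.14, 3.14]. Speed limits (rad/s): [2.39, 2.39, 3.01, 3.14, 3.14, 3.14].

### API

Orientations are given as a rotation vector (axis times angle).
In Python, from workcell import robot gives the robot as it stands. The module is installed in compiled form; this text tells all that it offers.
- The arm moves only by the tool apply_moves, never from a script. Its argument "moves" is a list of rows, each an object of numbers: "rx", "ry", "rz": the turn, a rotation vector about the tool's x, y, z in rad; "dx", "dy", "dz": the shift along the tool's x, y, z in mm; "grip": the finger opening in mm, from 0 to 85.4. A call has 1 to 12 rows; each row shifts and turns the pose as measured when the row begins, along the tool's axes as they then stand; what a row does not reach is not made up. A row lasts 1/12 s, in which the tool goes at most 41.7 mm and 7.16 degrees, less where a joint would pass 70% of its speed; a pose out of reach is approached as far as the arm can. A call is refused whole if a number of a shift passes 41.7 or a number of a turn 0.125, either way. A call with a gripper value outside its range is refused whole. The fingers move at their own pace and stop on an object; "newtons" is the grip in N (left out, the last holds). Time passes only in rows, so rows that do not move let the fingers close. It gives the time, the measured TCP pose, the force and the opening at its end, in the units of the state.
- robot.sense(): the state, without advancing time (a new reading comes with each control period).
- robot.read_camera(name): name is "scene" or "side" or "wrist"; returns (picture, depth): 384x512x3 uint8, red, green, blue; 384x512 float32, mm along the optical axis (not along the pixel's ray), 0 where there is no reading.
- robot.get_calibration(name): a dict with "fov_y" (degrees; the focal length in pixels is half the picture's height over the tangent of half this angle, whatever the lens; pixels are square), "cx", "cy" (the principal point, pixels), "D" ([k1, k2, p1, p2, k3] as OpenCV has them; the pictures are not rectified), "position" and "attitude" of the camera in the world. Camera axes: x right, y up, looking along -z (the intrinsics and any distortion apply to the point x, -y, -z); pixel columns grow to the right and rows downward; lengths in mm; the calibration is good to about 2 mm. A picture is of the moment at which its call begins: read the wrist's pose just before it. get_calibration takes no time and is no camera call; for the wrist camera it gives the pose at the moment of the call.
- robot.close_job(): hands the job in, once; it reports no verdict.
The state is a dict: "time": time; "joint_positions": joint angles; "joint_velocities": joint speeds; "effort": joint torques, N m; "ee_pos": TCP position; "eef_rot": TCP orientation; "wrist_force": force on the tool from outside, world axes, zero at the start; "moment": the same for the moment, N m; "grip_width": finger opening in mm.
Only numpy, scipy, OpenCV 4.12 (cv2) and the standard library are available. Lean on these libraries where they do the work, as an engineer would, in place of code of your own. Each camera call takes 0.05 s, during which the arm holds its last target. There are 200 camera calls.

## Working session

There is one attempt and no reset: what is moved stays moved. The work goes in short steps, Python scripts to look and compute and a tool call to move; the robot and the scene stay as the last step left them, time stands still between calls to the robot, and variables do not carry over. Pictures are saved under pics/ and viewed, about 8 in all and at most 12, crops included, and the job is handed in when it is done.

Besides the shell and the picture viewer there is one more tool, called after "Call:" by a JSON object that holds its "method" and its "body". apply_moves: Moves the arm, as the interface text tells. Its arguments: {"type":"object","properties":{"moves":{"type":"array","items":{"type":"object","properties":{"rx":{"type":"number"},"ry":{"type":"number"},"rz":{"type":"number"},"dx":{"type":"number"},"dy":{"type":"number"},"dz":{"type":"number"},"grip":{"type":"number"}}}},"newtons":{"type":"number"}},"required":["moves"]}

```bash
mkdir -p pics; cat > h.py <<'E'
import numpy as np, cv2
from scipy.spatial.transform import Rotation as R
from workcell import robot
def look(name):
    c=robot.get_calibration(name); im,d=robot.read_camera(name); return c,im,d
def att(c):
    a=np.array(c["attitude"],float)
    return a if a.shape==(3,3) else (R.from_rotvec(a).as_matrix() if a.size==3 else R.from_quat(a).as_matrix())
def cloud(c,d):
    h,w=d.shape; f=h/2/np.tan(np.radians(c["fov_y"])/2)
    K=np.array([[f,0,c["cx"]],[0,f,c["cy"]],[0,0,1]])
    v,u=np.mgrid[:h,:w].astype(np.float64)
    p=cv2.undistortPoints(np.stack([u.ravel(),v.ravel()],1)[:,None],K,np.array(c["D"],float))[:,0].reshape(h,w,2)
    P=np.stack([p[...,0]*d,-p[...,1]*d,-d],-1)
    W=P@att(c).T+np.array(c["position"]); W[d<=0]=np.nan
    return W
def save(n,im): cv2.imwrite(f"pics/{n}.png",im[...,::-1])
E
python3 - <<'E'
from h import *
print(robot.sense())
for n in("scene","side"):
    c,im,d=look(n); print(n,c); save(n,im); np.savez(n,W=cloud(c,d),im=im)
a,b=[cv2.imread(f"pics/{n}.png") for n in("scene","side")]
E
```

```text
{'time': 0.0, 'joint_positions': array([-1.21398804e+00,  3.14230495e-01, -4.80837277e-02,  1.21022155e+00,
        5.37790227e-06,  1.57083503e+00]), 'joint_velocities': array([ 0.00067932, -0.00087828, -0.00077483,  0.00027663, -0.00086496,
        0.00209931]), 'effort': array([ 4.99333481e-06, -5.39591181e+01,  3.39750409e+01,  1.91599061e-02,
        1.36866834e-04,  5.40669546e-06]), 'ee_pos': array([ 209.47045002, -561.93714346,  403.82960363]), 'eef_rot': array([-1.3561001 ,  0.94353719, -0.9411819 ]), 'wrist_force': array([-0.39862906, -0.67299589, -0.48979214]), 'moment': array([0.00510315, 0.00435127, 0.00081263]), 'grip_width': 85.47657453385001}
scene {'fov_y': 57.40831199732085, 'cx': 255.8048608701107, 'cy': 189.24745204027943, 'D': array([-0.02110566,  0.        ,  0.        ,  0.        ,  0.        ]), 'position': array([1145.7382263 , -606.87887894,  818.10477838]), 'attitude': array([0.7953335 , 0.34383217, 0.79639776])}
side {'fov_y': 53.99155384518842, 'cx': 252.6287006699645, 'cy': 187.04924706194566, 'D': array([-0.01364473,  0.        ,  0.        ,  0.        ,  0.        ]), 'position': array([ 613.20983233, -871.81499155,  676.61325611]), 'attitude': array([0.93062538, 0.03146809, 0.08334584])}
```

View pics/scene.png

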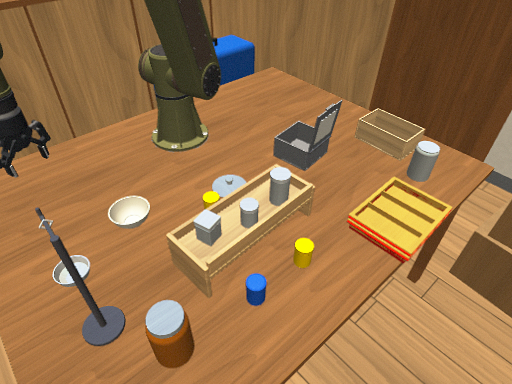

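View pics/side.png

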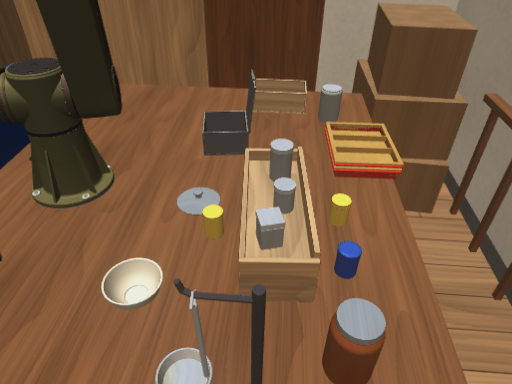

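```bash
python3 - <<'E'
from h import *
s=robot.sense(); print(R.from_rotvec(s["eef_rot"]).as_matrix().round(3))
print(robot.get_calibration("wrist"))
E
```

```text
[[ 0.349 -0.001  0.937]
 [-0.937  0.001  0.349]
 [-0.002 -1.     0.   ]]
{'fov_y': 69.31381268894634, 'cx': 256.94770333030283, 'cy': 193.63687902880503, 'D': array([-0.06059004,  0.        ,  0.        ,  0.        ,  0.        ]), 'position': array([ 273.72209772, -538.17721311,  373.45674677]), 'attitude': array([-0.2423284 ,  0.16933654, -1.20672936])}
```

The scene view shows these candidates for the short tin:
- Grey round tin, mid-shelf: (249,212).
- Square tin: (208,228).
- Tall tin: (280,186).
- Blue tin: (256,290).
- Yellow tins: (303,252) and (211,200).
- Big grey tin on the table: (424,160).

The description fits the round one in the middle of the shelf. The box is at (302,145) with its flap open. The side view agrees, with the tin at (285,195). Next I measure.

```bash
python3 - <<'E'
from h import *
for n,pts in (("scene",dict(tin=(249,204),sq=(208,218),tall=(280,173),railish=(215,232),lid=(230,182),yel=(211,197))),("side",dict(tin=(285,185),sq=(268,217),tall=(282,146),lid=(198,195),yel=(213,212)))):
    z=np.load(n+".npz"); W=z["W"]
    for k,(u,v) in pts.items(): print(n,k,W[v,u].round(0))
    X=W.reshape(-1,3); X=X[~np.isnan(X).any(1)]
    t=W[pts["tin"][1],pts["tin"][0]]
    # tins' tops
    for k,zt in(("tin",164),("sq",164),("tall",195)):
        c=W[pts[k][1],pts[k][0]]
        m=(np.hypot(*(X[:,:2]-c[:2]).T)<45)&(abs(X[:,2]-zt)<5)
        Y=X[m]; 
        if len(Y)>5:
            (cx,cy),r=cv2.minEnclosingCircle(Y[:,:2].astype(np.float32)); print(n,k,m.sum(),(round(cx),round(cy)),round(r),Y[:,2].mean().round(1))
    # shelf front rail top z~125, box rim z~87
    for lo,hi,nm in((121,129,"z125"),(136,144,"z140")):
        m=(abs(X[:,0]-t[0])<130)&(abs(X[:,1]-t[1])<240)&(X[:,2]>lo)&(X[:,2]<hi); Y=X[m][:,:2].astype(np.float32)
        print(n,nm,len(Y),cv2.minAreaRect(Y), cv2.boxPoints(cv2.minAreaRect(Y)).round(0).tolist())
z=np.load("scene.npz")["W"]; 
for (u,v) in((302,165),(276,145),(302,125),(330,148),(335,102),(325,130),(318,118)): print((u,v),z[v,u].round(0))
E
```

```text
scene tin [ 635. -166.  163.]
scene sq [ 607. -280.  164.]
scene tall [622. -39. 194.]
scene railish [ 627. -276.  125.]
scene lid [403. -52.  26.]
scene yel [ 462. -173.   71.]
scene tin 195 (632, -165) 26 162.2
scene sq 300 (604, -283) 35 162.5
scene tall 213 (621, -38) 30 192.9
scene z125 1030 ((612.4847412109375, -159.10794067382812), (161.8618927001953, 430.82647705078125), 3.8965938091278076) [[517.0, 50.0], [546.0, -380.0], [708.0, -369.0], [679.0, 61.0]]
scene z140 659 ((635.1399536132812, -156.76927185058594), (116.45667266845703, 402.627685546875), 3.901763677597046) [[563.0, 40.0], [591.0, -362.0], [707.0, -354.0], [680.0, 48.0]]
side tin [ 632. -169.  163.]
side sq [ 599. -284.  163.]
side tall [621. -46. 194.]
side lid [396. -58.  30.]
side yel [ 461. -174.   71.]
side tin 233 (632, -162) 27 162.6
side sq 435 (603, -280) 35 163.0
side tall 225 (618, -35) 31 193.7
side z125 1341 ((605.9730224609375, -157.46810913085938), (159.33079528808594, 429.56622314453125), 5.52980375289917) [[506.0, 49.0], [547.0, -379.0], [706.0, -364.0], [665.0, 64.0]]
side z140 761 ((628.608154296875, -153.44613647460938), (125.6918716430664, 404.4960021972656), 3.9372780323028564) [[552.0, 44.0], [580.0, -360.0], [705.0, -351.0], [677.0, 53.0]]
(302, 165) [496. 215.  19.]
(276, 145) [372. 198.  52.]
(302, 125) [363. 352.  75.]
(330, 148) [478. 405.  -0.]
(335, 102) [238. 739.  -5.]
(325, 130) [508. 306. 140.]
(318, 118) [531. 224. 230.]
```

```bash
python3 - <<'E'
from h import *
for n in("scene","side"):
    W=np.load(n+".npz")["W"]; X=W.reshape(-1,3); X=X[~np.isnan(X).any(1)]
    B=X[(X[:,0]>330)&(X[:,0]<600)&(X[:,1]>130)&(X[:,1]<440)]
    r=B[(B[:,2]>82)&(B[:,2]<91)][:,:2].astype(np.float32)
    q=cv2.minAreaRect(r); print(n,len(r),q,cv2.boxPoints(q).round(0).tolist())
    f=B[(B[:,2]>110)]; c=f.mean(0); u,s,v=np.linalg.svd(f-c); print("flap",len(f),c.round(0),"n",v[2].round(3),"zmax",f[:,2].max().round(0)); print(f[np.argsort(-f[:,2])[:len(f)//20]].mean(0).round(0), f[:,1].min().round(),f[:,1].max().round())
    w=B[(B[:,2]>15)&(B[:,2]<80)]
    q=cv2.minAreaRect(w[:,:2].astype(np.float32)); print("walls",q)
E
```

```text
scene 165 ((427.7213439941406, 283.5494384765625), (160.1986083984375, 164.8677520751953), 8.73225212097168) [[336.0, 353.0], [361.0, 190.0], [519.0, 214.0], [494.0, 377.0]]
flap 637 [515. 289. 181.] n [ 0.984  0.141 -0.107] zmax 245.0
[519. 296. 241.] 213.0 379.0
walls ((427.1762390136719, 282.55108642578125), (157.98228454589844, 167.63731384277344), 7.809778690338135)
side 213 ((426.0989685058594, 285.66412353515625), (157.0900421142578, 165.6140594482422), 9.54370403289795) [[335.0, 354.0], [362.0, 191.0], [517.0, 217.0], [490.0, 380.0]]
flap 284 [512. 279. 184.] n [ 0.98   0.159 -0.123] zmax 245.0
[516. 301. 244.] 217.0 382.0
walls ((423.5848693847656, 286.27252197265625), (154.692626953125, 170.07489013671875), 9.674670219421387)
```

```bash
python3 - <<'E'
from h import *
for n in("scene","side"):
    W=np.load(n+".npz")["W"]; X=W.reshape(-1,3); X=X[~np.isnan(X).any(1)]
    B=X[(X[:,2]>60)&(X[:,0]>100)&(X[:,0]<1000)&(X[:,1]>-700)&(X[:,1]<150)]
    H,_,_=np.histogram2d(B[:,0],B[:,1],bins=[np.arange(100,1001,50),np.arange(-700,151,50)])
    from scipy.stats import binned_statistic_2d as b2
    m=b2(B[:,0],B[:,1],B[:,2],'max',bins=[np.arange(100,1001,50),np.arange(-700,151,50)])[0]
    print(n,"rows x from 100, cols y from -700"); print(np.nan_to_num(m).astype(int))
E
```

```text
scene rows x from 100, cols y from -700
[[  0   0   0   0   0   0   0   0   0   0   0 562 518 367 226   0 351]
 [  0   0   0 403 347   0   0   0   0   0   0 568 569 556 552 508 345]
 [  0 340 465 556 308   0   0   0   0   0   0   0 571 563   0   0   0]
 [  0   0 442   0   0   0   0   0   0   0   0   0   0   0   0   0   0]
 [  0   0   0   0   0   0   0   0   0   0   0   0   0   0   0   0   0]
 [  0   0   0   0   0   0   0   0   0   0   0   0   0   0   0   0   0]
 [  0   0   0   0   0   0   0   0   0   0  75   0   0   0   0   0   0]
 [  0 123 122   0   0   0   0   0   0   0  78  68   0   0   0   0   0]
 [  0 335 333   0   0   0 123 125 126 127 125 126 126 125 126 121   0]
 [  0 331 330   0   0   0 127 164 164 111  92  90 192 195 125 123   0]
 [  0 330 332   0   0   0 126 165 166  92 165 163 195 196 125 125   0]
 [  0   0   0   0   0   0 140 140 141 141 164 158 140 192 140 124   0]
 [  0   0   0 153 152   0 138 141 141   0   0   0   0   0   0   0   0]
 [  0   0   0 153 153   0   0   0  76  71   0  75  75   0   0   0  60]
 [  0   0   0 151 129   0   0   0  75   0   0  72  74   0   0   0 
[... 836 characters left out ...]
337   0   0   0 125 126 125 125 125 126 126 127 125 123   0]
 [  0 331 331   0   0   0 127 164 165  91  92  92 192 195 127 124   0]
 [  0 331 331   0   0   0 126 164 166 162 165 164 197 196   0   0   0]
 [  0   0   0   0   0   0 142 141 141 141 164 161 141 142 142 136   0]
 [  0   0   0 153 153   0 141 141 139   0   0   0   0   0   0   0   0]
 [  0   0   0 153 152   0   0   0  77  76   0  76  76   0   0   0  61]
 [  0   0   0 125   0   0   0   0  75   0   0  74  75   0   0   0  61]
 [  0   0   0   0   0   0   0   0   0   0   0   0   0   0   0   0  61]
 [  0   0   0   0   0   0   0   0   0   0   0   0   0   0   0   0  62]
 [  0   0   0   0   0   0   0   0   0   0   0   0   0   0   0   0  61]]
```

Call:
{"method": "apply_moves", "body": {"moves": [{"dx":-15,"dz":37},{"dx":-15,"dz":37},{"dx":-15,"dz":37},{"dx":-15,"dz":37},{"dx":-15,"dz":37},{"dx":-15,"dz":37},{"dx":-15,"dz":37},{"dx":-15,"dz":37},{"dx":-15,"dz":37},{"dx":-15,"dz":37}]}}

```text
validation failed for argument at $.mo...
```

Call:
{"method": "apply_moves", "body": {"moves": [{"dx":-15,"dy":0,"dz":37,"rx":0,"ry":0,"rz":0,"grip":85},{"dx":-15,"dy":0,"dz":37,"rx":0,"ry":0,"rz":0,"grip":85}]}}

```text
time: 0.27
ee_pos: [265.1, -511.0, 402.4]
eef_rot: [-1.355, 0.953, -0.948]
wrist_force: [1.2, 0.1, -1.4]
grip_width: 85.2
```

Call:
{"method": "apply_moves", "body": {"moves": [{"dx":-15,"dy":0,"dz":37,"rx":0,"ry":0,"rz":0,"grip":85},{"dx":-15,"dy":0,"dz":37,"rx":0,"ry":0,"rz":0,"grip":85},{"dx":-15,"dy":0,"dz":37,"rx":0,"ry":0,"rz":0,"grip":85},{"dx":-15,"dy":0,"dz":37,"rx":0,"ry":0,"rz":0,"grip":85},{"dx":-15,"dy":0,"dz":37,"rx":0,"ry":0,"rz":0,"grip":85},{"dx":-15,"dy":0,"dz":37,"rx":0,"ry":0,"rz":0,"grip":85},{"dx":-15,"dy":0,"dz":37,"rx":0,"ry":0,"rz":0,"grip":85},{"dx":-15,"dy":0,"dz":37,"rx":0,"ry":0,"rz":0,"grip":85},{"dx":-15,"dy":0,"dz":37,"rx":0,"ry":0,"rz":0,"grip":85}]}}

```text
time: 1.02
ee_pos: [540.5, -259.4, 398.2]
eef_rot: [-1.352, 0.962, -0.948]
wrist_force: [-0.2, -0.6, -0.1]
grip_width: 85.1
```

```bash
cat >> h.py <<'E'
def rel(x,y,z,yaw):
    "remaining move in tool axes to TCP x,y,z, tool down with tool x at world yaw (deg)"
    s=robot.sense(); M=R.from_rotvec(s["eef_rot"]).as_matrix(); p=np.array(s["ee_pos"])
    a=np.radians(yaw); X=np.array([np.cos(a),np.sin(a),0]); Y=np.array([0,0,-1.]); T=np.stack([X,Y,np.cross(X,Y)],1)
    print("t",round(s["time"],2),"p",p.round(1),"shift",(M.T@(np.array([x,y,z])-p)).round(1),"shift in target axes",(T.T@(np.array([x,y,z])-p)).round(1),"turn",R.from_matrix(M.T@T).as_rotvec().round(3),"F",np.round(s["wrist_force"],1),"grip",round(s["grip_width"],1),"q",np.round(s["joint_positions"],2))
E
python3 -c "
from h import *
rel(632,-164,400,-86.1)"
```

```text
t 1.02 p [ 540.5 -259.4  398.2] shift [-59.4  -2.1 118.1] shift in target axes [-89.   -1.8  97.8] turn [ 0.007  0.272 -0.005] F [-0.2 -0.6 -0.1] grip 85.1 q [-0.45  0.32 -0.05  1.21  0.    2.35]
```

Call:
{"method": "apply_moves", "body": {"moves": [{"dx":-15,"dy":0,"dz":30,"rx":0,"ry":0.09,"rz":0,"grip":85},{"dx":-18,"dy":0,"dz":28,"rx":0,"ry":0.09,"rz":0,"grip":85},{"dx":-20,"dy":0,"dz":25,"rx":0,"ry":0.09,"rz":0,"grip":85},{"dx":-20,"dy":0,"dz":10,"rx":0,"ry":0,"rz":0,"grip":85},{"dx":0,"dy":0,"dz":0,"rx":0,"ry":0,"rz":0,"grip":85}]}}

```text
time: 1.43
ee_pos: [624.6, -154.9, 394.5]
eef_rot: [-1.241, 1.172, -1.151]
wrist_force: [-0.6, -0.5, -0.1]
grip_width: 84.9
```

```bash
python3 - <<'E'
from h import *
rel(632,-164,400,-86.1)
c,im,d=look("wrist"); W=cloud(c,d); save("w1",im); np.savez("w1",W=W)
X=W.reshape(-1,3); X=X[~np.isnan(X).any(1)]
m=(np.hypot(X[:,0]-632,X[:,1]+164)<40)&(abs(X[:,2]-164)<6); Y=X[m]
(cx,cy),r=cv2.minEnclosingCircle(Y[:,:2].astype(np.float32)); print(m.sum(),cx,cy,r,Y.mean(0))
E
```

```text
t 1.43 p [ 624.6 -154.9  394.5] shift [ 9.6 -5.6  6.7] shift in target axes [ 9.6 -5.5  6.7] turn [ 0.009 -0.003 -0.008] F [-0.6 -0.5 -0.1] grip 84.9 q [-0.24  0.41  0.06  1.24  0.    2.83]
3428 631.0144653320312 -161.40541076660156 25.91239356994629 [ 632.66070193 -161.33444281  163.77467028]
```

View pics/w1.png

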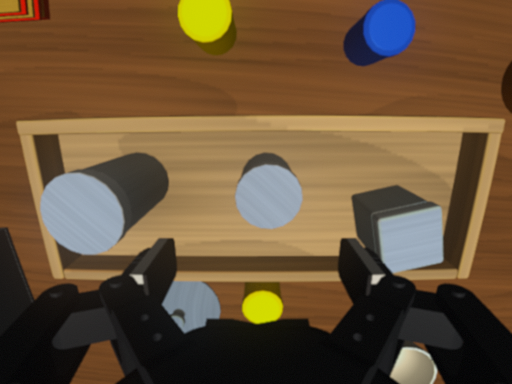

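The wrist view shows the round short tin with its aluminium lid at (268,196). The tall tin is at (84,212), the square one at (413,237), and the yellow and blue ones lie outside the shelf. The measured radius of 26 and top height of 164 match the description.

Call:
{"method": "apply_moves", "body": {"moves": [{"dx":7,"dy":0,"dz":6,"rx":0.009,"ry":0,"rz":-0.008,"grip":85},{"dx":0,"dy":0,"dz":0,"rx":0,"ry":0,"rz":0,"grip":85},{"dx":0,"dy":25,"dz":0,"rx":0,"ry":0,"rz":0,"grip":85},{"dx":0,"dy":25,"dz":0,"rx":0,"ry":0,"rz":0,"grip":85}]}}

```text
time: 1.82
ee_pos: [631.7, -167.0, 348.2]
eef_rot: [-1.237, 1.154, -1.171]
wrist_force: [-0.5, 0.1, -1.0]
grip_width: 84.8
```

```bash
python3 -c "
from h import *
rel(631.5,-161.5,297,-86.1)"
```

```text
t 1.82 p [ 631.7 -167.   348.2] shift [-5.9 51.2 -0.3] shift in target axes [-5.5 51.2  0.1] turn [-0.008 -0.005  0.007] F [-0.5  0.1 -1. ] grip 84.8 q [-0.26  0.43 -0.    1.12 -0.    2.82]
```

Call:
{"method": "apply_moves", "body": {"moves": [{"dx":-5,"dy":0,"dz":0,"rx":-0.004,"ry":0,"rz":0.003,"grip":85},{"dx":0,"dy":0,"dz":0,"rx":0,"ry":0,"rz":0,"grip":85}]}}

```text
time: 1.98
ee_pos: [628.7, -164.4, 344.0]
eef_rot: [-1.24, 1.167, -1.165]
wrist_force: [-0.1, -0.4, 0.7]
grip_width: 85.2
```

```bash
python3 -c "
from h import *
rel(631.5,-161.5,297,-86.1)
c,im,d=look('wrist'); W=cloud(c,d); save('w2',im)
X=W.reshape(-1,3); X=X[~np.isnan(X).any(1)]
Y=X[(np.hypot(X[:,0]-632,X[:,1]+164)<35)&(abs(X[:,2]-164)<6)]
print(len(Y),cv2.minEnclosingCircle(Y[:,:2].astype(np.float32)),Y.mean(0))
rel(631.5,-161.5,297,-86.1)"
```

```text
t 1.98 p [ 628.7 -164.4  344. ] shift [-2.8 46.9  3.1] shift in target axes [-2.7 47.   3. ] turn [ 0.003 -0.009  0.002] F [-0.1 -0.4  0.7] grip 85.2 q [-0.26  0.44 -0.01  1.13 -0.    2.83]
5470 ((630.9165649414062, -161.48805236816406), 26.251272201538086) [ 633.36396422 -161.72811806  163.75514119]
t 2.03 p [ 628.6 -164.7  343.8] shift [-3.2 46.8  3.3] shift in target axes [-3.  46.8  3.1] turn [ 0.004 -0.009  0.002] F [-0.3  0.7 -0.5] grip 85.2 q [-0.26  0.44 -0.01  1.13 -0.    2.83]
```

Now down in small steps, correcting (dx -3, dz +3), then close.

Call:
{"method": "apply_moves", "body": {"moves": [{"dx":-3,"dy":12,"dz":3,"rx":0.003,"ry":-0.008,"rz":0,"grip":85},{"dx":0,"dy":12,"dz":0,"rx":0,"ry":0,"rz":0,"grip":85},{"dx":0,"dy":12,"dz":0,"rx":0,"ry":0,"rz":0,"grip":85},{"dx":0,"dy":6,"dz":0,"rx":0,"ry":0,"rz":0,"grip":85},{"dx":0,"dy":0,"dz":0,"rx":0,"ry":0,"rz":0,"grip":85}]}}

```text
time: 2.45
ee_pos: [632.7, -163.3, 302.9]
eef_rot: [-1.239, 1.154, -1.166]
wrist_force: [0.1, 1.2, -0.6]
grip_width: 85.3
```

```bash
python3 -c "
from h import *
rel(631.5,-161.5,297,-86.1)"
```

```text
t 2.45 p [ 632.7 -163.3  302.9] shift [-1.9  5.9 -1.1] shift in target axes [-1.9  5.9 -1.1] turn [-0.006 -0.002  0.005] F [ 0.1  1.2 -0.6] grip 85.3 q [-0.25  0.46 -0.07  1.03 -0.    2.82]
```

Call:
{"method": "apply_moves", "body": {"moves": [{"dx":-2,"dy":5,"dz":-1,"rx":-0.004,"ry":0,"rz":0.004,"grip":85},{"dx":0,"dy":0,"dz":0,"rx":0,"ry":0,"rz":0,"grip":60},{"dx":0,"dy":0,"dz":0,"rx":0,"ry":0,"rz":0,"grip":54},{"dx":0,"dy":0,"dz":0,"rx":0,"ry":0,"rz":0,"grip":50},{"dx":0,"dy":0,"dz":0,"rx":0,"ry":0,"rz":0,"grip":44},{"dx":0,"dy":0,"dz":0,"rx":0,"ry":0,"rz":0,"grip":40},{"dx":0,"dy":0,"dz":0,"rx":0,"ry":0,"rz":0,"grip":40},{"dx":0,"dy":0,"dz":0,"rx":0,"ry":0,"rz":0,"grip":40}], "newtons": 40}}

```text
time: 3.12
ee_pos: [631.9, -161.0, 298.5]
eef_rot: [-1.239, 1.158, -1.162]
wrist_force: [-0.3, -0.2, -1.6]
grip_width: 50.3
```

```bash
python3 -c "
from h import *
rel(631.5,-161.5,297,-86.1)"
```

```text
t 3.12 p [ 631.9 -161.   298.5] shift [ 0.4  1.5 -0.4] shift in target axes [ 0.4  1.5 -0.4] turn [-0.002 -0.002  0.001] F [-0.3 -0.2 -1.6] grip 50.3 q [-0.25  0.47 -0.07  1.03  0.    2.83]
```

Call:
{"method": "apply_moves", "body": {"moves": [{"dx":0,"dy":-8,"dz":0,"rx":0,"ry":0,"rz":0,"grip":40},{"dx":0,"dy":-15,"dz":0,"rx":0,"ry":0,"rz":0,"grip":40},{"dx":0,"dy":-20,"dz":0,"rx":0,"ry":0,"rz":0,"grip":40},{"dx":0,"dy":-20,"dz":0,"rx":0,"ry":0,"rz":0,"grip":40},{"dx":0,"dy":-15,"dz":0,"rx":0,"ry":0,"rz":0,"grip":40},{"dx":0,"dy":-12,"dz":0,"rx":0,"ry":0,"rz":0,"grip":40},{"dx":0,"dy":0,"dz":0,"rx":0,"ry":0,"rz":0,"grip":40}]}}

```text
time: 3.7
ee_pos: [630.5, -160.7, 393.2]
eef_rot: [-1.241, 1.162, -1.159]
wrist_force: [0.2, 0.0, -1.8]
grip_width: 50.6
```

```bash
python3 -c "
from h import *
rel(480,-170,395,-86.1)"
```

```text
t 3.7 p [ 630.5 -160.7  393.2] shift [  -0.7   -1.6 -150.8] shift in target axes [  -1.    -1.8 -150.8] turn [ 0.002 -0.002 -0.001] F [ 0.2  0.  -1.8] grip 50.6 q [-0.25  0.42  0.07  1.23  0.    2.83]
```

Call:
{"method": "apply_moves", "body": {"moves": [{"dx":0,"dy":0,"dz":-20,"rx":0,"ry":0,"rz":0,"grip":40},{"dx":0,"dy":0,"dz":-30,"rx":0,"ry":0,"rz":0,"grip":40},{"dx":0,"dy":0,"dz":-35,"rx":0,"ry":0,"rz":0,"grip":40},{"dx":0,"dy":0,"dz":-35,"rx":0,"ry":0,"rz":0,"grip":40},{"dx":0,"dy":0,"dz":-25,"rx":0,"ry":0,"rz":0,"grip":40},{"dx":0,"dy":0,"dz":-15,"rx":0,"ry":0,"rz":0,"grip":40},{"dx":0,"dy":0,"dz":0,"rx":0,"ry":-0.06,"rz":0,"grip":40},{"dx":0,"dy":0,"dz":0,"rx":0,"ry":-0.12,"rz":0,"grip":40},{"dx":0,"dy":0,"dz":0,"rx":0,"ry":-0.12,"rz":0,"grip":40},{"dx":0,"dy":0,"dz":0,"rx":0,"ry":-0.12,"rz":0,"grip":40},{"dx":0,"dy":0,"dz":0,"rx":0,"ry":-0.12,"rz":0,"grip":40},{"dx":0,"dy":0,"dz":0,"rx":0,"ry":-0.12,"rz":0,"grip":40}]}}

```text
time: 4.7
ee_pos: [460.4, -170.3, 389.2]
eef_rot: [-1.474, 0.642, -0.637]
wrist_force: [0.6, -0.2, -2.0]
grip_width: 50.8
```

Call:
{"method": "apply_moves", "body": {"moves": [{"dx":0,"dy":0,"dz":0,"rx":0,"ry":-0.12,"rz":0,"grip":40},{"dx":0,"dy":0,"dz":0,"rx":0,"ry":-0.12,"rz":0,"grip":40},{"dx":0,"dy":0,"dz":0,"rx":0,"ry":-0.12,"rz":0,"grip":40},{"dx":0,"dy":0,"dz":0,"rx":0,"ry":-0.12,"rz":0,"grip":40},{"dx":0,"dy":0,"dz":0,"rx":0,"ry":-0.12,"rz":0,"grip":40},{"dx":0,"dy":0,"dz":0,"rx":0,"ry":-0.12,"rz":0,"grip":40},{"dx":0,"dy":0,"dz":0,"rx":0,"ry":-0.12,"rz":0,"grip":40},{"dx":0,"dy":0,"dz":0,"rx":0,"ry":-0.06,"rz":0,"grip":40},{"dx":0,"dy":0,"dz":0,"rx":0,"ry":0,"rz":0,"grip":40}]}}

```text
time: 5.45
ee_pos: [457.9, -169.5, 385.7]
eef_rot: [-1.565, -0.092, 0.103]
wrist_force: [0.4, 0.7, -1.9]
grip_width: 50.4
```

```bash
python3 -c "
from h import *
rel(420,283,395,8.7)"
```

```text
t 5.45 p [ 457.9 -169.5  385.7] shift [ 18.3  -7.6 453.7] shift in target axes [ 31.   -9.3 453. ] turn [-0.004 -0.028 -0.007] F [ 0.4  0.7 -1.9] grip 50.4 q [-0.35  0.12 -0.34  1.12  0.    1.09]
```

Call:
{"method": "apply_moves", "body": {"moves": [{"dx":2,"dy":-1,"dz":20,"rx":0,"ry":-0.028,"rz":0,"grip":40},{"dx":2,"dy":-1,"dz":35,"rx":0,"ry":0,"rz":0,"grip":40},{"dx":2,"dy":-1,"dz":38,"rx":0,"ry":0,"rz":0,"grip":40},{"dx":2,"dy":-1,"dz":38,"rx":0,"ry":0,"rz":0,"grip":40},{"dx":2,"dy":-1,"dz":38,"rx":0,"ry":0,"rz":0,"grip":40},{"dx":2,"dy":-1,"dz":38,"rx":0,"ry":0,"rz":0,"grip":40},{"dx":2,"dy":-1,"dz":38,"rx":0,"ry":0,"rz":0,"grip":40},{"dx":2,"dy":-1,"dz":38,"rx":0,"ry":0,"rz":0,"grip":40},{"dx":2,"dy":-1,"dz":38,"rx":0,"ry":0,"rz":0,"grip":40},{"dx":2,"dy":-1,"dz":35,"rx":0,"ry":0,"rz":0,"grip":40},{"dx":2,"dy":-1,"dz":25,"rx":0,"ry":0,"rz":0,"grip":40}]}}

```text
time: 6.37
ee_pos: [424.9, 221.8, 395.7]
eef_rot: [-1.567, -0.087, 0.095]
wrist_force: [0.8, 0.0, -2.7]
grip_width: 50.9
```

```bash
python3 -c "
from h import *
rel(420,283,395,8.7)"
```

```text
t 6.37 p [424.9 221.8 395.7] shift [ 2.2  0.9 61.4] shift in target axes [ 4.4  0.7 61.2] turn [-0.002 -0.036 -0.005] F [ 0.8  0.  -2.7] grip 50.9 q [ 0.48  0.09 -0.34  1.14  0.    1.93]
```

Call:
{"method": "apply_moves", "body": {"moves": [{"dx":2,"dy":0,"dz":35,"rx":0,"ry":-0.03,"rz":-0.003,"grip":40},{"dx":2,"dy":0,"dz":22,"rx":0,"ry":0,"rz":0,"grip":40},{"dx":0,"dy":0,"dz":0,"rx":0,"ry":0,"rz":0,"grip":40}]}}

```text
time: 6.62
ee_pos: [420.0, 286.3, 395.5]
eef_rot: [-1.563, -0.115, 0.116]
wrist_force: [0.1, 0.1, -1.8]
grip_width: 50.5
```

```bash
python3 -c "
from h import *
rel(420,283,215,8.7)
a=look('scene')[1]; b=look('wrist')[1]; s=look('side')[1]
save('s2',np.hstack([cv2.resize(a[60:220,200:400],(400,320)),cv2.resize(s[40:200,140:340],(400,320))]))
save('w3',b)"
```

```text
t 6.62 p [420.  286.3 395.5] shift [ -0.4 180.5  -4.1] shift in target axes [ -0.5 180.5  -3.3] turn [-0.005 -0.005 -0.001] F [ 0.1  0.1 -1.8] grip 50.5 q [ 0.6   0.15 -0.28  1.14  0.    2.02]
```

View pics/s2.png

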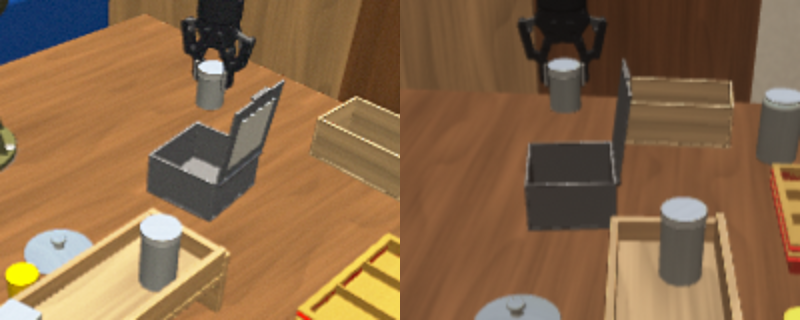

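View pics/w3.png

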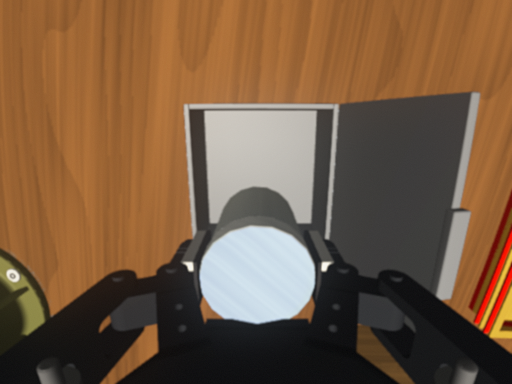

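The crops show the tin held upright above the box, at (212,85) on the left and (565,85) on the right, with the flap clear of the gripper. The wrist view shows the tin at (258,275) over the box opening, with the flap to the right. I now lower it.

Call:
{"method": "apply_moves", "body": {"moves": [{"dx":-3,"dy":15,"dz":-2,"rx":-0.003,"ry":-0.004,"rz":0,"grip":40},{"dx":0,"dy":25,"dz":-1,"rx":0,"ry":0,"rz":0,"grip":40},{"dx":0,"dy":25,"dz":0,"rx":0,"ry":0,"rz":0,"grip":40},{"dx":0,"dy":25,"dz":0,"rx":0,"ry":0,"rz":0,"grip":40},{"dx":0,"dy":20,"dz":0,"rx":0,"ry":0,"rz":0,"grip":40},{"dx":0,"dy":15,"dz":0,"rx":0,"ry":0,"rz":0,"grip":40},{"dx":0,"dy":12,"dz":0,"rx":0,"ry":0,"rz":0,"grip":40},{"dx":0,"dy":5,"dz":0,"rx":0,"ry":0,"rz":0,"grip":40},{"dx":0,"dy":0,"dz":0,"rx":0,"ry":0,"rz":0,"grip":40}]}}

```text
time: 7.52
ee_pos: [419.3, 265.7, 249.5]
eef_rot: [-1.573, -0.098, 0.096]
wrist_force: [0.4, -0.6, -2.3]
grip_width: 50.2
```

```bash
python3 -c "
from h import *
rel(417,282,213.5,8.7)"
```

```text
t 7.52 p [419.3 265.7 249.5] shift [-0.3 35.9 16.6] shift in target axes [ 0.2 36.  16.4] turn [ 0.005 -0.028  0.001] F [ 0.4 -0.6 -2.3] grip 50.2 q [ 0.57  0.24 -0.52  0.81 -0.    2.01]
```

Call:
{"method": "apply_moves", "body": {"moves": [{"dx":0,"dy":0,"dz":9,"rx":0.004,"ry":-0.02,"rz":0,"grip":40},{"dx":0,"dy":3,"dz":6,"rx":0,"ry":0,"rz":0,"grip":40},{"dx":0,"dy":10,"dz":2,"rx":0,"ry":0,"rz":0,"grip":40},{"dx":0,"dy":10,"dz":1,"rx":0,"ry":0,"rz":0,"grip":40},{"dx":0,"dy":0,"dz":0,"rx":0,"ry":0,"rz":0,"grip":40}]}}

```text
time: 7.93
ee_pos: [418.7, 284.9, 228.0]
eef_rot: [-1.565, -0.116, 0.107]
wrist_force: [-0.0, -0.0, -1.5]
grip_width: 50.5
```

```bash
python3 -c "
from h import *
rel(417,282,213.5,8.7)"
```

```text
t 7.93 p [418.7 284.9 228. ] shift [-2.2 14.4 -2.6] shift in target axes [-2.1 14.5 -2.6] turn [-0.002 -0.01   0.006] F [-0.  -0.  -1.5] grip 50.5 q [ 0.6   0.28 -0.53  0.76 -0.    2.03]
```

Call:
{"method": "apply_moves", "body": {"moves": [{"dx":-1,"dy":5,"dz":-2,"rx":-0.001,"ry":0,"rz":0.004,"grip":40},{"dx":0,"dy":5,"dz":0,"rx":0,"ry":0,"rz":0,"grip":40},{"dx":0,"dy":2,"dz":0,"rx":0,"ry":0,"rz":0,"grip":40},{"dx":0,"dy":0,"dz":0,"rx":0,"ry":0,"rz":0,"grip":40}]}}

```text
time: 8.27
ee_pos: [417.7, 283.0, 214.2]
eef_rot: [-1.567, -0.113, 0.112]
wrist_force: [-0.6, 0.3, -1.9]
grip_width: 50.8
```

```bash
python3 -c "
from h import *
rel(417,282,213.5,8.7)"
```

```text
t 8.27 p [417.7 283.  214.2] shift [-0.8  0.7 -0.9] shift in target axes [-0.8  0.7 -0.9] turn [-0.001 -0.009  0.001] F [-0.6  0.3 -1.9] grip 50.8 q [ 0.6   0.3  -0.54  0.73 -0.    2.02]
```

Not touching yet (force unchanged), so I creep down 1 mm at a time until I feel the floor.

Call:
{"method": "apply_moves", "body": {"moves": [{"dx":0,"dy":1,"dz":0,"rx":0,"ry":0,"rz":0,"grip":40},{"dx":0,"dy":0,"dz":0,"rx":0,"ry":0,"rz":0,"grip":40}]}}

```text
time: 8.43
ee_pos: [417.8, 282.9, 213.3]
eef_rot: [-1.567, -0.113, 0.111]
wrist_force: [0.5, -0.4, -2.4]
grip_width: 50.4
```

Call:
{"method": "apply_moves", "body": {"moves": [{"dx":0,"dy":1,"dz":0,"rx":0,"ry":0,"rz":0,"grip":40},{"dx":0,"dy":0,"dz":0,"rx":0,"ry":0,"rz":0,"grip":40}]}}

```text
time: 8.6
ee_pos: [418.0, 282.9, 213.5]
eef_rot: [-1.567, -0.114, 0.11]
wrist_force: [0.1, -0.1, -2.5]
grip_width: 50.6
```

Call:
{"method": "apply_moves", "body": {"moves": [{"dx":0,"dy":1.5,"dz":0,"rx":0,"ry":0,"rz":0,"grip":40},{"dx":0,"dy":0,"dz":0,"rx":0,"ry":0,"rz":0,"grip":40}]}}

```text
time: 8.77
ee_pos: [418.5, 283.0, 213.5]
eef_rot: [-1.566, -0.115, 0.109]
wrist_force: [0.4, 0.0, -2.0]
grip_width: 50.3
```

Call:
{"method": "apply_moves", "body": {"moves": [{"dx":0,"dy":1.5,"dz":0,"rx":0,"ry":0,"rz":0,"grip":40},{"dx":0,"dy":0,"dz":0,"rx":0,"ry":0,"rz":0,"grip":40}]}}

```text
time: 8.93
ee_pos: [418.9, 283.2, 213.5]
eef_rot: [-1.565, -0.116, 0.108]
wrist_force: [0.0, -0.5, -2.3]
grip_width: 50.7
```

Call:
{"method": "apply_moves", "body": {"moves": [{"dx":0,"dy":3,"dz":0,"rx":0,"ry":0,"rz":0,"grip":40}]}}

```text
time: 9.02
ee_pos: [419.6, 283.5, 212.6]
eef_rot: [-1.564, -0.117, 0.106]
wrist_force: [-13.3, -8.7, 54.9]
grip_width: 50.8
```

```bash
python3 -c "
from h import *
rel(417,282,213.5,8.7)
c,im,d=look('side'); W=cloud(c,d); save('s3',cv2.resize(im[80:180,180:300],(720,600)))
rel(417,282,213.5,8.7)"
```

```text
t 9.02 p [419.6 283.5 212.6] shift [-2.8 -0.9 -1.2] shift in target axes [-2.8 -0.9 -1.1] turn [-0.003 -0.01   0.008] F [-13.3  -8.7  54.9] grip 50.8 q [ 0.59  0.3  -0.54  0.72 -0.    2.02]
t 9.07 p [419.5 283.5 212.8] shift [-2.7 -0.7 -1.1] shift in target axes [-2.7 -0.7 -1.1] turn [-0.003 -0.01   0.008] F [-6.  -6.  24.1] grip 50.4 q [ 0.59  0.3  -0.54  0.72 -0.    2.02]
```

View pics/s3.png

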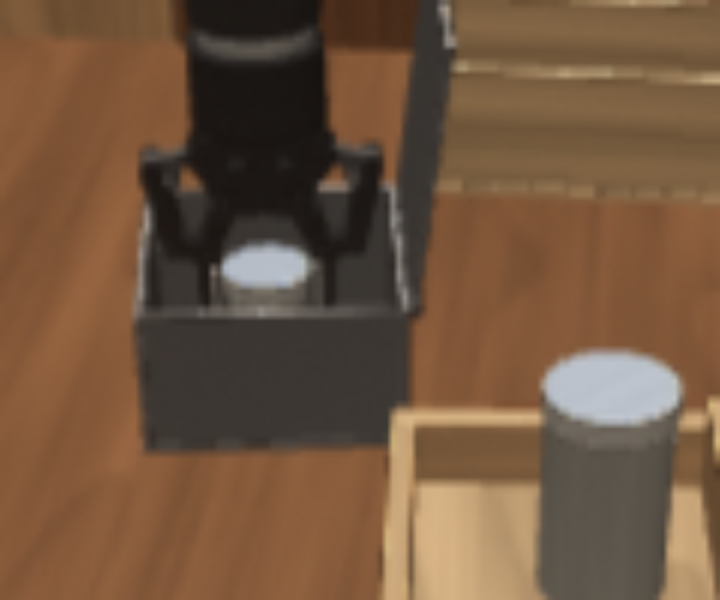

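The tin is in the box on the floor, with its lid at (265,265). The 55 N spike was the floor contact. Next I relax and open a little.

Call:
{"method": "apply_moves", "body": {"moves": [{"dx":-1,"dy":-0.5,"dz":0,"rx":0,"ry":0,"rz":0,"grip":40},{"dx":0,"dy":0,"dz":0,"rx":0,"ry":0,"rz":0,"grip":40},{"dx":0,"dy":0,"dz":0,"rx":0,"ry":0,"rz":0,"grip":54},{"dx":0,"dy":0,"dz":0,"rx":0,"ry":0,"rz":0,"grip":58},{"dx":0,"dy":0,"dz":0,"rx":0,"ry":0,"rz":0,"grip":62},{"dx":0,"dy":0,"dz":0,"rx":0,"ry":0,"rz":0,"grip":62}]}}

```text
time: 9.57
ee_pos: [419.5, 283.9, 213.7]
eef_rot: [-1.563, -0.12, 0.103]
wrist_force: [0.6, -0.3, -0.2]
grip_width: 62.0
```

```bash
python3 -c "
from h import *
rel(417,282,350,8.7)"
```

```text
t 9.57 p [419.5 283.9 213.7] shift [  -1.3 -136.3   -0.9] shift in target axes [  -2.7 -136.3   -1.5] turn [-0.004 -0.01   0.011] F [ 0.6 -0.3 -0.2] grip 62.0 q [ 0.6   0.3  -0.54  0.72 -0.    2.02]
```

Call:
{"method": "apply_moves", "body": {"moves": [{"dx":0,"dy":-8,"dz":0,"rx":0,"ry":0,"rz":0,"grip":62},{"dx":0,"dy":-12,"dz":0,"rx":0,"ry":0,"rz":0,"grip":62},{"dx":0,"dy":-15,"dz":0,"rx":0,"ry":0,"rz":0,"grip":62},{"dx":0,"dy":-20,"dz":0,"rx":0,"ry":0,"rz":0,"grip":62},{"dx":0,"dy":-25,"dz":0,"rx":0,"ry":0,"rz":0,"grip":62},{"dx":0,"dy":-30,"dz":0,"rx":0,"ry":-0.01,"rz":0.01,"grip":40},{"dx":0,"dy":-30,"dz":0,"rx":0,"ry":0,"rz":0,"grip":20},{"dx":0,"dy":-35,"dz":0,"rx":0,"ry":0,"rz":0,"grip":0},{"dx":0,"dy":-35,"dz":0,"rx":0,"ry":0,"rz":0,"grip":0},{"dx":0,"dy":-30,"dz":0,"rx":0,"ry":0,"rz":0,"grip":0},{"dx":0,"dy":0,"dz":0,"rx":0,"ry":0,"rz":0,"grip":0}]}}

```text
time: 10.48
ee_pos: [416.3, 281.2, 466.3]
eef_rot: [-1.567, -0.115, 0.125]
wrist_force: [0.8, 1.0, 0.7]
grip_width: -0.3
```

```bash
python3 - <<'E'
from h import *
rel(551,303,460,8.7)
c,im,d=look("wrist"); W=cloud(c,d); save("w4",im)
X=W.reshape(-1,3); X=X[~np.isnan(X).any(1)]
B=X[np.hypot(X[:,0]-420,X[:,1]-283)<60]; Y=B[abs(B[:,2]-79)<6]
print("tin top",len(Y),cv2.minEnclosingCircle(Y[:,:2].astype(np.float32)),Y[:,2].mean(),Y[:,2].std())
e=np.array([.988,.151]); H=np.array([500,295.])
c2,im2,d2=look("scene"); W=cloud(c2,d2); X=W.reshape(-1,3); X=X[~np.isnan(X).any(1)]
u=(X[:,:2]-H)@e; v=(X[:,:2]-H)@np.array([-.151,.988])
f=(u>-5)&(u<40)&(abs(v)<100)&(X[:,2]>95)&(X[:,2]<260)
for lo in range(95,260,15):
    m=f&(X[:,2]>lo)&(X[:,2]<lo+15)
    if m.sum(): print(lo,m.sum(),u[m].min().round(),np.median(u[m]).round(),u[m].max().round(),v[m].min().round(),v[m].max().round())
E
```

```text
t 10.48 p [416.3 281.2 466.3] shift [136.5   5.4   1. ] shift in target axes [136.5   6.3   1.1] turn [-0.001  0.001 -0.007] F [0.8 1.  0.7] grip -0.3 q [ 0.59  0.11 -0.16  1.31  0.    2.01]
tin top 1191 ((418.9237976074219, 283.3023986816406), 25.7904109954834) 78.77278807867746 1.2536529962047673
95 57 -2.0 4.0 7.0 -83.0 75.0
110 61 0.0 7.0 9.0 -80.0 77.0
125 63 3.0 9.0 11.0 -82.0 80.0
140 63 5.0 10.0 13.0 -80.0 79.0
155 73 8.0 13.0 15.0 -81.0 82.0
170 72 9.0 14.0 16.0 -78.0 82.0
185 70 12.0 16.0 18.0 -83.0 80.0
200 80 13.0 17.0 20.0 -82.0 80.0
215 75 14.0 19.0 21.0 -81.0 81.0
230 81 12.0 19.0 24.0 -80.0 80.0
```

View pics/w4.png

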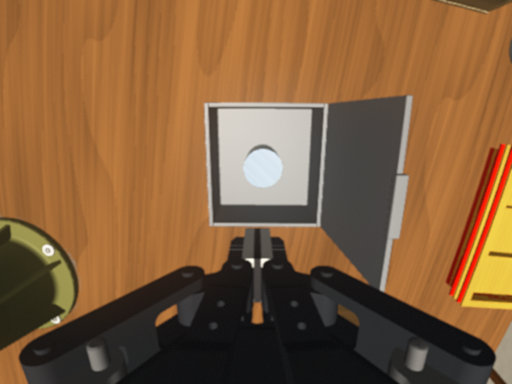

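The wrist view shows the tin upright in the box at (263,167). Its top measures 78.8, where 79 is expected. The flap edge is at (395,200) with a small tab in the middle. The flap is about 1.68 rad open, with its edge 20 mm beyond the hinge. I now pass over it and go behind.

Call:
{"method": "apply_moves", "body": {"moves": [{"dx":20,"dy":0,"dz":0,"rx":0,"ry":0,"rz":-0.006,"grip":0},{"dx":30,"dy":0,"dz":0,"rx":0,"ry":0,"rz":0,"grip":0},{"dx":35,"dy":0,"dz":0,"rx":0,"ry":0,"rz":0,"grip":0},{"dx":30,"dy":0,"dz":0,"rx":0,"ry":0,"rz":0,"grip":0},{"dx":25,"dy":0,"dz":0,"rx":0,"ry":0,"rz":0,"grip":0},{"dx":10,"dy":0,"dz":0,"rx":0,"ry":0,"rz":0,"grip":0},{"dx":0,"dy":0,"dz":0,"rx":0,"ry":0,"rz":0,"grip":0}]}}

```text
time: 11.17
ee_pos: [566.4, 302.9, 448.6]
eef_rot: [-1.575, -0.106, 0.137]
wrist_force: [0.1, 0.8, 0.3]
grip_width: 0.7
```

```bash
python3 -c "
from h import *
rel(559,304,385,8.7)"
```

```text
t 11.17 p [566.4 302.9 448.6] shift [-5.9 63.8  2.6] shift in target axes [-7.2 63.6  2.2] turn [ 0.007  0.003 -0.021] F [0.1 0.8 0.3] grip 0.7 q [0.49 0.4  0.17 1.37 0.   1.91]
```

Call:
{"method": "apply_moves", "body": {"moves": [{"dx":0,"dy":10,"dz":0,"rx":0.006,"ry":0,"rz":-0.02,"grip":0},{"dx":0,"dy":20,"dz":1,"rx":0,"ry":0,"rz":0,"grip":0},{"dx":0,"dy":20,"dz":1,"rx":0,"ry":0,"rz":0,"grip":0},{"dx":0,"dy":10,"dz":0,"rx":0,"ry":0,"rz":0,"grip":0},{"dx":0,"dy":0,"dz":0,"rx":0,"ry":0,"rz":0,"grip":0}]}}

```text
time: 11.58
ee_pos: [562.8, 303.4, 378.8]
eef_rot: [-1.572, -0.112, 0.13]
wrist_force: [-0.6, -0.0, -0.7]
grip_width: 0.1
```

```bash
python3 -c "
from h import *
rel(500,295,385,8.7)"
```

```text
t 11.58 p [562.8 303.4 378.8] shift [-63.4  -5.4   1.3] shift in target axes [-63.3  -6.2   1.2] turn [ 0.004  0.002 -0.011] F [-0.6 -0.  -0.7] grip 0.1 q [0.49 0.41 0.02 1.2  0.   1.91]
```

Call:
{"method": "apply_moves", "body": {"moves": [{"dx":-15,"dy":0,"dz":0,"rx":0,"ry":0,"rz":-0.006,"grip":0},{"dx":-15,"dy":0,"dz":0,"rx":0,"ry":0,"rz":0,"grip":0},{"dx":-13,"dy":1,"dz":0,"rx":0,"ry":0,"rz":0,"grip":0},{"dx":-10,"dy":2,"dz":0,"rx":0,"ry":0,"rz":0,"grip":0},{"dx":-10,"dy":2,"dz":0,"rx":0,"ry":0,"rz":0,"grip":0},{"dx":-10,"dy":2,"dz":0,"rx":0,"ry":0,"rz":0,"grip":0},{"dx":0,"dy":0,"dz":0,"rx":0,"ry":0,"rz":0,"grip":0}]}}

```text
time: 12.17
ee_pos: [487.6, 291.4, 378.7]
eef_rot: [-1.57, -0.125, 0.118]
wrist_force: [0.2, -0.2, 0.0]
grip_width: -0.2
```

```bash
python3 -c "
from h import *
rel(500,295,260,8.7)"
```

```text
t 12.17 p [487.6 291.4 378.7] shift [ 12.3 118.7   2. ] shift in target axes [ 12.8 118.7   1.7] turn [0.003 0.002 0.004] F [ 0.2 -0.2  0. ] grip -0.2 q [ 0.54  0.26 -0.17  1.13 -0.    1.96]
```

Call:
{"method": "apply_moves", "body": {"moves": [{"dx":-12,"dy":7,"dz":0,"rx":0,"ry":0,"rz":0,"grip":0},{"dx":-13,"dy":10,"dz":0,"rx":0,"ry":0,"rz":0,"grip":0},{"dx":-12,"dy":8,"dz":0,"rx":0,"ry":0,"rz":0,"grip":0},{"dx":-12,"dy":9,"dz":0,"rx":0,"ry":0,"rz":0,"grip":0},{"dx":-10,"dy":11,"dz":0,"rx":0,"ry":0,"rz":0,"grip":0},{"dx":-10,"dy":12,"dz":0,"rx":0,"ry":0,"rz":0,"grip":0},{"dx":0,"dy":0,"dz":0,"rx":0,"ry":0,"rz":0,"grip":0}]}}

```text
time: 12.75
ee_pos: [420.3, 281.6, 326.1]
eef_rot: [-1.566, -0.134, 0.108]
wrist_force: [-1.0, -0.2, -0.7]
grip_width: 0.1
```

```bash
python3 -c "
from h import *
rel(500,295,265,8.7)
a=look('side')[1]; save('s4',cv2.resize(a[40:180,150:330],(720,560)))"
```

```text
t 12.75 p [420.3 281.6 326.1] shift [79.8 62.5  0.9] shift in target axes [80.8 61.1  1.2] turn [-0.     0.003  0.016] F [-1.  -0.2 -0.7] grip 0.1 q [ 0.59  0.18 -0.41  0.97 -0.01  2.01]
```

View pics/s4.png

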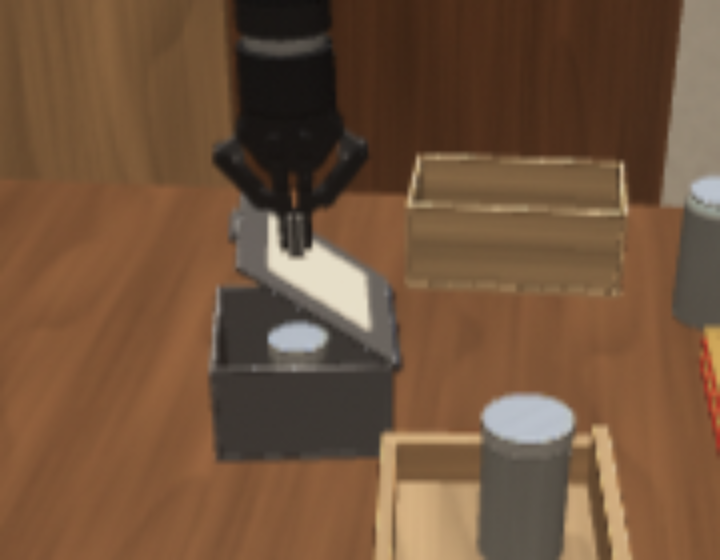

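The flap is about half closed and following the fingers, and the tin still stands at (298,340). I keep pushing down.

Call:
{"method": "apply_moves", "body": {"moves": [{"dx":-7,"dy":12,"dz":0,"rx":0,"ry":0,"rz":0.012,"grip":0},{"dx":-5,"dy":12,"dz":0,"rx":0,"ry":0,"rz":0,"grip":0},{"dx":-3,"dy":12,"dz":0,"rx":0,"ry":0,"rz":0,"grip":0},{"dx":-2,"dy":10,"dz":0,"rx":0,"ry":0,"rz":0,"grip":0},{"dx":0,"dy":6,"dz":0,"rx":0,"ry":0,"rz":0,"grip":0},{"dx":0,"dy":0,"dz":0,"rx":0,"ry":0,"rz":0,"grip":0}]}}

```text
time: 13.3
ee_pos: [410.7, 282.3, 279.9]
eef_rot: [-1.561, -0.133, 0.108]
wrist_force: [0.2, -0.6, 0.8]
grip_width: -0.3
```

```bash
python3 -c "
from h import *
rel(500,295,265,8.7)"
```

```text
t 13.3 p [410.7 282.3 279.9] shift [89.9 16.3 -1.2] shift in target axes [90.2 14.9 -0.9] turn [-0.005  0.002  0.016] F [ 0.2 -0.6  0.8] grip -0.3 q [ 0.6   0.21 -0.49  0.86 -0.    2.02]
```

Call:
{"method": "apply_moves", "body": {"moves": [{"dx":-3,"dy":5,"dz":0,"rx":-0.004,"ry":0,"rz":0.01,"grip":0},{"dx":0,"dy":5,"dz":0,"rx":0,"ry":0,"rz":0,"grip":0},{"dx":0,"dy":3,"dz":0,"rx":0,"ry":0,"rz":0,"grip":0}]}}

```text
time: 13.55
ee_pos: [409.5, 282.7, 267.7]
eef_rot: [-1.565, -0.127, 0.114]
wrist_force: [-1.1, -0.1, 0.3]
grip_width: 0.2
```

Call:
{"method": "apply_moves", "body": {"moves": [{"dx":0,"dy":2,"dz":0,"rx":0,"ry":0,"rz":0,"grip":0}]}}

```text
time: 13.63
ee_pos: [409.6, 282.7, 265.4]
eef_rot: [-1.565, -0.126, 0.114]
wrist_force: [-0.8, 1.0, 2.5]
grip_width: -0.0
```

Call:
{"method": "apply_moves", "body": {"moves": [{"dx":0,"dy":2,"dz":0,"rx":0,"ry":0,"rz":0,"grip":0}]}}

```text
time: 13.72
ee_pos: [409.7, 282.7, 264.9]
eef_rot: [-1.565, -0.127, 0.114]
wrist_force: [-10.9, -7.0, 39.4]
grip_width: 0.1
```

39 N at tip height 92 means the flap is pressed onto the rim. I back off straight up and check.

Call:
{"method": "apply_moves", "body": {"moves": [{"dx":0,"dy":-5,"dz":0,"rx":0,"ry":0,"rz":0,"grip":0},{"dx":0,"dy":-20,"dz":0,"rx":0,"ry":0,"rz":0,"grip":0},{"dx":0,"dy":-30,"dz":0,"rx":0,"ry":0,"rz":0,"grip":0},{"dx":0,"dy":-35,"dz":0,"rx":0,"ry":0,"rz":0,"grip":0},{"dx":0,"dy":-35,"dz":0,"rx":0,"ry":0,"rz":0,"grip":0},{"dx":0,"dy":-35,"dz":0,"rx":0,"ry":0,"rz":0,"grip":0},{"dx":0,"dy":0,"dz":0,"rx":0,"ry":0,"rz":0,"grip":0}]}}

```text
time: 14.3
ee_pos: [407.5, 281.3, 430.3]
eef_rot: [-1.568, -0.124, 0.117]
wrist_force: [1.5, 0.0, 0.6]
grip_width: -0.4
```

```bash
python3 - <<'E'
from h import *
rel(500,295,265,8.7)
e=np.array([.988,.151]); H=np.array([500,295.]); n=np.array([-.151,.988])
for k in("scene","side","wrist"):
    c,im,d=look(k); W=cloud(c,d); X=W.reshape(-1,3); X=X[~np.isnan(X).any(1)]
    u=(X[:,:2]-H)@e; v=(X[:,:2]-H)@n
    m=(u<-5)&(u>-145)&(abs(v)<70)&(X[:,2]>70)&(X[:,2]<130)
    if m.sum()>20: print(k,m.sum(),"slope",np.polyfit(-u[m],X[m,2],1).round(3),"z med",np.median(X[m,2]).round(1))
    if k=="scene":
        for nm,(x,y,z) in dict(tall=(620,-37,195),sq=(603,-281,164)).items():
            q=X[(np.hypot(X[:,0]-x,X[:,1]-y)<45)&(abs(X[:,2]-z)<5)]; print(nm,cv2.minEnclosingCircle(q[:,:2].astype(np.float32)))
        save("s5",im)
E
```

```text
t 14.3 p [407.5 281.3 430.3] shift [ 92.8 165.7  -0.5] shift in target axes [ 93.5 165.3  -0.4] turn [0.    0.001 0.004] F [1.5 0.  0.6] grip -0.4 q [ 0.6   0.1  -0.25  1.21 -0.    2.02]
scene 750 slope [-1.0000e-03  9.0841e+01] z med 90.7
tall ((620.1680297851562, -37.434852600097656), 30.012670516967773)
sq ((604.4790649414062, -283.1646423339844), 34.63054275512695)
side 765 slope [-0.    91.751] z med 91.7
wrist 15156 slope [2.0000e-03 9.2814e+01] z med 93.0
```

View pics/s5.png

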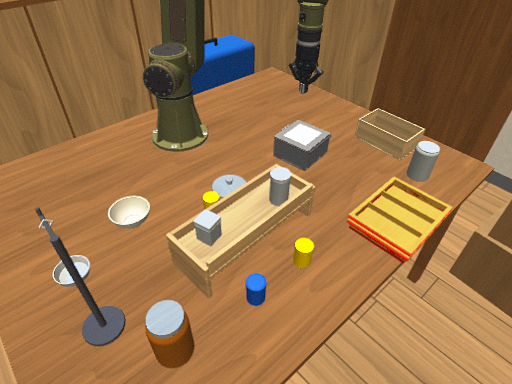

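The flap is flat and shut at (302,138), with a slope of about 0.00 and its top at about 92. The tall tin, square tin, bowl and lid are where they were, and the robot is clear.

```bash
python3 -c "
from workcell import robot
print(robot.close_job())"
```

```text
the job is handed in; nothing more can be done
None
```

The short tin is standing upright in the box with the flap shut, and the job is handed in after about 14.5 s of robot time. I lifted it about 95 mm straight up over the rail before drawing it forward, carried it upright, set it down on the box floor and pushed the flap shut from behind.

**Last checks**
- **Tin:** before the flap closed it stood upright near the middle of the box, with its top at 78.8 mm (79 expected). The box is now shut, so I did not see it again after that.
- **Flap:** it lies flat on all three cameras, with a slope of 0.002 or less. Its top reads 91–93 mm, where 92 means shut.
- **Other items:** the tall and square tins measure within 2 mm of where they started. The bowl and pan lid look unmoved in the scene picture, but I did not measure them again.
- **Robot:** it stood clear of everything at hand-in.

**Forces and drift**
- **Set-down force:** setting the tin down gave a brief 55 N reading at the wrist, taken through the held tin.
- **Flap force:** the final push on the flap read 39 N up, about 41 N with the sideways part, through the fingertips. The wrist limit is 120 N. The 40 N limit is for the arm and the gripper's body, and I took fingertip contact not to count towards it.
- **Sideways drift:** the tin drifted 17 mm sideways while going down over the box. I corrected that before it reached the floor, and no contact force showed.

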